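Build the pigment sieve stack on the shaker

TASK

Build the pigment sieve stack on the little shaker, from the bottom up and one piece at a time: the closed pan into the collar of the sprung table, then the fine sieve, then the coarse sieve, and last the lid, each upright and fully seated in the one below. Set every piece down gently, so that the sprung table is never driven down to its stops, and leave everything else on the bench where it lies.

Things in the scene. Friction and masses are not known exactly. Their poses are not given: they have to be found in the camera images.
- pan_center (a point): Receiving pan: open round steel dish with a closed, plain smooth grey metal floor, 40 mm tall in all, standing rim up. Steel, 62 mm across, wall 3 mm, opening 56 mm. Bottom 10 mm is a foot tapering from 52 to 45 mm, shoulder above; a foot drops 10 mm into a rim (2 mm play) till its shoulder rests on it. Point: on its axis, 20 mm above its underside (half-way up); z up its axis. 0.14 kg.
- fine_sieve_center (a point): Fine sieve: lowest of the open rounds, 34 mm tall in all, dark dense cloth across it, rim up. Steel, 62 mm across, wall 3 mm, opening 56 mm. Bottom 10 mm is a foot tapering from 52 to 45 mm, shoulder above; a foot drops 10 mm into a rim (2 mm play) till its shoulder rests on it. Point: on its axis, 17 mm above its underside (half-way up); z up its axis. 0.11 kg.
- coarse_sieve_center (a point): Coarse sieve: tallest of the open rounds, 46 mm tall in all, see-through grid of wires 9 mm apart, rim up. Steel, 62 mm across, wall 3 mm, opening 56 mm. Bottom 10 mm is a foot tapering from 52 to 45 mm, shoulder above; a foot drops 10 mm into a rim (2 mm play) till its shoulder rests on it. Point: on its axis, 23 mm above its underside (half-way up); z up its axis. 0.14 kg.
- lid_center (a point): Lid: flat steel disc 62 mm across on the same foot as the sieves (10 mm deep, 52 tapering to 45 mm); its shoulder rests on the rim below. Black round knob on top, 22 mm across, from 14.5 to 38 mm above the underside. Point: on its axis, 19 mm above its underside (half-way up), inside the knob's lower part; z up its axis. 0.10 kg.
- seat (a point): Centre of the mouth of the collar on the shaker's sprung table, level with its upper edge, 81 mm above the bench when empty; sinks with the table; z up. Aluminium collar 68 mm outside, 56 mm inside, 12 mm deep, takes the pan's foot; plate 92 mm across on three coil springs; round grey base 104 mm across, with a control panel standing out 24 mm, fixed to the bench.
- sieve_table (a joint): How far the shaker's sprung table has sunk, in m: 0 with nothing on it, 0.024 on its stops. It moves straight down 1 mm for about each 0.55 N, so each piece makes it sink by about 1.5 to 3 mm.
- paint_tube: Bystander: a loose paint tube with a white cap lying on the bench, 42 x 116 x 34 mm; origin under its middle.
- ink_bottle: Bystander: a loose small black ink bottle lying on its side, 90 x 31 x 30 mm; origin under its middle.
- pencil: Bystander: a loose red pencil lying on the bench, 139 mm long and 7 mm thick; origin under its middle.

How it is judged (in metres and radians):
On the way, in this order (a step that is already met when the one before it is completed fails the run):
1. the pan is seated in the collar of the sprung table (horizontal distance between pan_center and seat below 0.004 m and z of pan_center in the frame of seat between 0.006 and 0.013 m and angle between pan_center's own z axis and vertical below 0.08 rad), for 0.2 s.
2. the fine sieve is seated in the pan (horizontal distance between fine_sieve_center and pan_center below 0.004 m and z of fine_sieve_center in the frame of pan_center between 0.023 and 0.03 m and angle between fine_sieve_center's own z axis and vertical below 0.08 rad), for 0.2 s.
3. the coarse sieve is seated in the fine sieve (horizontal distance between coarse_sieve_center and fine_sieve_center below 0.004 m and z of coarse_sieve_center in the frame of fine_sieve_center between 0.026 and 0.033 m and angle between coarse_sieve_center's own z axis and vertical below 0.08 rad), for 0.2 s.
4. the lid is seated in the coarse sieve (horizontal distance between lid_center and coarse_sieve_center below 0.004 m and z of lid_center in the frame of coarse_sieve_center between 0.028 and 0.035 m and angle between lid_center's own z axis and vertical below 0.08 rad), for 0.2 s.
At the end, for the whole second after the job is handed in: Pan in the collar, fine sieve in pan, coarse in fine, lid in coarse: each within 4 mm sideways of the one below, foot fully in (within 3 mm in height), within 0.08 rad of upright. The table carries the stack (sunk over 4 mm) and rests; all is released (all of step 1 and all of step 2 and all of step 3 and all of step 4 and value of joint sieve_table above 0.004 m and velocity of joint sieve_table between -0.01 and 0.01 m/s); the robot touches nothing.
It fails at once if the sprung table is driven down to its stops (sunk by more than 22 mm) (value of joint sieve_table above 0.022 m).
It fails at once if the paint tube is moved by more than 20 mm (distance of paint_tube from where it was at the start of the episode above 0.02 m).
It fails at once if the ink bottle is moved by more than 20 mm (distance of ink_bottle from where it was at the start of the episode above 0.02 m).
It fails at once if the pencil is moved by more than 20 mm (distance of pencil from where it was at the start of the episode above 0.02 m).
It also fails if it takes over 128 s, if anything falls off the work surface, if the arm or the gripper's body presses on something with over 40 N, if the wrist force passes 120 N, or if a joint passes its speed limit or range.

ROBOT

A 6-joint arm with a two-finger parallel gripper is mounted at the origin on the work surface; the furniture and walls round the work are solid. World frame = base frame: x ahead of the robot, y to its left, z up, the work surface at z = 0. Lengths are in mm, angles in rad, forces in N, time in s.
With the tool pointing down it reaches from about 300 to 775 mm from the base axis. Payload 14.6 kg.
Tool frame: the origin (TCP) lies at the very end of the fingers, on their centre line; the grasp point (between the pads) lies 19 mm behind it (grip_point_offset is the distance from the TCP to the grasp point, in mm); z points along the fingers, y is the line along which they close (so a half turn about z gives the same grasp; the last joint's range is limited). The gripper opens to 94 mm and grips with 3 to 60 N. Pads are 16 mm wide; open, the fingers measure 119 mm over their backs; the gripper's body (75 mm by 177 mm) begins 78 mm behind the grasp point.
Start: joints at [-1.18, 0.3, 1.521, -0, 1.321, -0.067], TCP at [243.078, -493.358, 205.446] pointing down, gripper open.
Joint ranges: [-3.03, 3.03], [-0.79, 2.21], [0.23, 2.52], [-1.04, 4.18], [0, 3.07], [-2.55, 2.55]. Speed limits (rad/s): [2.22, 2.22, 2.57, 3.14, 3.14, 3.14].

INTERFACE

Orientations are given as [roll, pitch, yaw] about the fixed x, y, z axes, in that order (R = Rz(yaw) Ry(pitch) Rx(roll)).
In Python, from cell import read_state, camera, camera_info, sign_off, grip_point_offset gives the robot as it stands.
- The arm moves only by the shell command python3 -m handwheel 'ROWS' [FORCE]. ROWS is text: rows parted by semicolons, each of 5 numbers parted by spaces: the shift along the world's x, y, z in units of 40 mm (1.0 is 40 mm), then the turn about the world's z in units of 5 degrees (1.0 is 5 degrees), then the closure, from 0 (fully open) to 1 (shut). In form: dx dy dz yaw gripper; .... A call has 1 to 12 rows; each row shifts and turns the commanded pose from where the row before left it; what a row does not reach is not made up. A row lasts 1/12 s, in which the tool goes at most 41.7 mm and 7.16 degrees, less where a joint would pass 70% of its speed; a pose out of reach is approached as far as the arm can. A call is refused whole if a number of a shift passes 1 or a number of a turn 1, either way. A call with a gripper value outside its range is refused whole. The fingers move at their own pace and stop on an object; FORCE is the grip in N (left out, the last holds). Time passes only in rows, so rows that do not move let the fingers close. It gives the time, the measured TCP pose, the force, the opening and the grip force at its end, in the units of the state.
- read_state(): the state, without advancing time (a new reading comes with each control period).
- camera(name): name is "scene" or "top"; returns (picture, depth): 400x640x3 uint8, red, green, blue; 400x640 float32, mm along the optical axis (not along the pixel's ray), 0 where there is no reading.
- camera_info(name): a dict with "intrinsics" (3x3 intrinsics, pixels), "k1" (the pictures are not rectified: a ray, as slopes to the right and down, at radius r is drawn at 1 + k1 r^2 times it, then the intrinsics apply), "world_from_camera" (4x4, takes a point from camera to world coordinates). Camera axes: x right, y down, z forward; pixel columns grow to the right and rows downward; lengths in mm; the calibration is good to about 2 mm. A picture is of the moment at which its call begins. camera_info takes no time and is no camera call.
- sign_off(): hands the job in; it is judged then, once.
The state is a dict: "clock": time; "joints": joint angles; "qd": joint speeds; "effort": joint torques, N m; "eef_pos": TCP position; "eef_rot": TCP orientation; "wrist_force": force on the tool from outside, world axes, zero at the start; "moment": the same for the moment, N m; "finger_gap": finger opening in mm; "finger_force": force on a finger pad.
Only numpy, scipy, OpenCV 4.12 (cv2) and the standard library are available. Lean on these libraries where they do the work, as an engineer would, in place of code of your own. Each camera call takes 0.05 s, during which the arm holds its last target. There are 200 camera calls.

## Working session

There is one attempt and no reset: what is moved stays moved. The work goes in short steps, Python scripts to look and compute and a shell command to move; the robot and the scene stay as the last step left them, time stands still between calls to the robot, and variables do not carry over. Pictures are saved under pics/ and viewed, at most 14 in all, crops included, and the job is handed in when it is done.

```bash
ls; mkdir -p pics; python3 - <<'E'
from cell import *
import cv2,numpy as np
np.set_printoptions(suppress=True,precision=3)
print(grip_point_offset, read_state())
for n in("top","scene"):
    p,d=camera(n); cv2.imwrite(f"pics/{n}0.png",p[:,:,::-1]); np.savez(f"{n}0.npz",p=p,d=d); print(camera_info(n))
E
```

```text
pics
18.8 {'clock': 0.0, 'joints': array([-1.18 ,  0.3  ,  1.522,  0.   ,  1.321, -0.067]), 'qd': array([-0.001, -0.   ,  0.001,  0.   , -0.001,  0.001]), 'effort': array([  0.002, -53.18 , -35.273,   0.071,   0.024,  -0.   ]), 'eef_pos': array([ 242.977, -493.121,  204.882]), 'eef_rot': array([-3.14 , -0.   ,  0.458]), 'wrist_force': array([ 0.356, -0.53 ,  0.989]), 'moment': array([-0.037,  0.023, -0.016]), 'finger_force': 0.0, 'finger_gap': 93.84934119618083}
{'intrinsics': array([[464.771,   0.   , 324.452],
       [  0.   , 464.771, 195.425],
       [  0.   ,   0.   ,   1.   ]]), 'k1': 0.033594848887247244, 'world_from_camera': array([[   0.131,   -0.968,    0.213,  131.033],
       [  -0.991,   -0.128,    0.027,  -18.177],
       [   0.001,   -0.214,   -0.977, 1338.99 ],
       [   0.   ,    0.   ,    0.   ,    1.   ]])}
{'intrinsics': array([[500.32 ,   0.   , 317.778],
       [  0.   , 500.32 , 191.218],
       [  0.   ,   0.   ,   1.   ]]), 'k1': 0.03197954475640424, 'world_from_camera': array([[    0.835,    -0.303,     0.458,  -310.516],
       [   -0.55 ,    -0.481,     0.683, -1072.921],
       [    0.013,    -0.822,    -0.569,   955.357],
       [    0.   ,     0.   ,     0.   ,     1.   ]])}
```

View pics/top0.png

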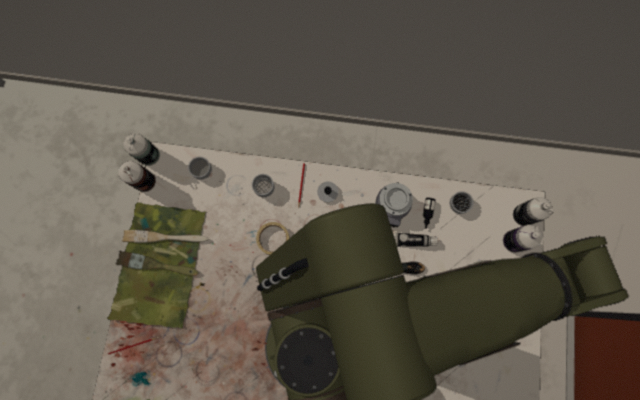

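View pics/scene0.png

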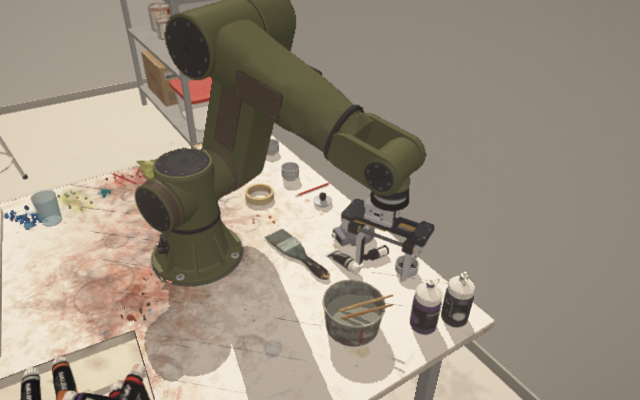

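The top view shows rounds at about (199,168), (263,185) and (461,203, dark), the lid at (328,190), the shaker at (395,200), the pencil at (302,185), the ink bottle at (428,210) and the tube at (413,240). Next I'll enlarge the rounds and measure them from depth.

```bash
cat > h.py <<'E'
from cell import *
import cv2,numpy as np
np.set_printoptions(suppress=True,precision=1)
def slopes(n,uv):
    c=camera_info(n);K=c["intrinsics"];s=(np.atleast_2d(uv)-K[:2,2])/[K[0,0],K[1,1]]
    t=s.copy()
    for _ in range(6): t=s/(1+c["k1"]*(t**2).sum(1,keepdims=True))
    return t
def cloud(n,d):
    M=camera_info(n)["world_from_camera"];v,u=np.mgrid[:400,:640]
    t=slopes(n,np.c_[u.ravel(),v.ravel()].astype(float))
    P=np.c_[t,np.ones(len(t))]*d.reshape(-1,1)
    return (P@M[:3,:3].T+M[:3,3]).reshape(400,640,3)
def plane(n,uv,z):
    M=camera_info(n)["world_from_camera"];t=slopes(n,uv)
    r=np.c_[t,np.ones(len(t))]@M[:3,:3].T;o=M[:3,3]
    return o+r*((z-o[2])/r[:,2])[:,None]
E
python3 - <<'E'
from h import *
f=np.load("top0.npz");p,d=f["p"],f["d"];C=cloud("top",d)
tiles=[]
for u,v in[(199,168),(263,185),(328,190),(395,202),(461,203),(413,232)]:
    w=26;tiles.append(cv2.resize(p[v-w:v+w,u-w:u+w,::-1],(260,260),interpolation=2))
    S=C[v-w:v+w,u-w:u+w];z=S[...,2]
    print(u,v,"bench",np.median(z),"zmax pct",np.percentile(z,[90,95,98,99.5]))
    m=(z>12);print("  centre>12", S[m].mean(0), (S[m].min(0)+S[m].max(0))/2,np.ptp(S[m],0))
cv2.imwrite("pics/tiles.png",np.vstack([np.hstack(tiles[:3]),np.hstack(tiles[3:])]))
E
```

```text
199 168 bench 0.6375665344610297 zmax pct [13.9 28.3 39.7 44.3]
  centre>12 [443.  380.5  59.8] [305.9 201.9 675.5] [ 349.7  440.1 1327. ]
263 185 bench 0.8357819630680297 zmax pct [12.3 32.  46.4 52.3]
  centre>12 [409.9 189.5  93. ] [292.3 105.5 675.6] [ 322.5  247.4 1326.8]
328 190 bench 1.2582377736418948 zmax pct [  21.8  689.2  692.7 1007.6]
  centre>12 [350.8  -4.3 325.4] [312.5  24.5 675.5] [ 363.   136.5 1326.9]
395 202 bench 37.44226855059355 zmax pct [671.2 679.8 683.7 686.8]
  centre>12 [ 368.1 -150.7  248.7] [ 308.9 -124.9  676.4] [ 355.8  213.5 1325.2]
461 203 bench 0.4823418180664021 zmax pct [13.  21.5 34.1 38.4]
  centre>12 [ 438.1 -360.8   69.6] [ 305.5 -210.2  675.5] [ 349.   384.1 1327. ]
413 232 bench 5.362335724573768 zmax pct [650.4 665.7 672.5 679.2]
  centre>12 [ 326.3 -204.2  199.9] [ 279.4 -165.4  675.5] [ 296.8  294.5 1326.9]
```

View pics/tiles.png

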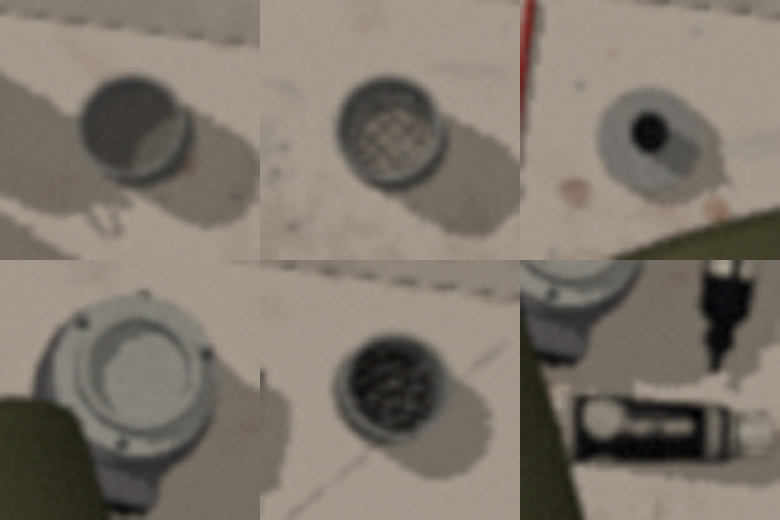

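The tiles show: the pan (closed grey floor) at (200,168), the coarse sieve (wire grid) at (263,185), the lid at (328,190), the shaker at (397,199) and the fine sieve (dark cloth) at (463,203). I'll fit known-radius circles to the rims.

```bash
cat >> h.py <<'E'
from scipy.optimize import least_squares
def proj(n,P):
    c=camera_info(n);M=np.linalg.inv(c["world_from_camera"]);K=c["intrinsics"]
    q=np.atleast_2d(P)@M[:3,:3].T+M[:3,3];s=q[:,:2]/q[:,2:]
    s=s*(1+c["k1"]*(s**2).sum(1,keepdims=True));return s*[K[0,0],K[1,1]]+K[:2,2]
def rim(n,p,uv,z,R,a0=-80,a1=80,span=9,sign=1,it=4):
    """known-radius circle at height z, edge brighter outside (sign=1); angles in world about x (far side from top cam)"""
    g=cv2.GaussianBlur(cv2.cvtColor(p,cv2.COLOR_RGB2GRAY).astype(np.float32),(0,0),.7)
    c=plane(n,np.array(uv,float),z)[0,:2]
    A=np.radians(np.arange(a0,a1,4));rr=np.arange(R-span,R+span,.5)
    for _ in range(it):
        E=[]
        for a in A:
            D=np.array([np.cos(a),np.sin(a)]);P=np.c_[c+rr[:,None]*D,np.full(len(rr),z)]
            q=proj(n,P).astype(np.float32)
            s=cv2.remap(g,q[None,:,0],q[None,:,1],cv2.INTER_LINEAR)[0]
            G=sign*(s[4:]-s[:-4]);k=G.argmax()
            if G[k]>6:E.append(c+rr[k+2]*D)
        E=np.array(E)
        c=least_squares(lambda c:np.hypot(*(E-c).T)-R,c,loss="soft_l1").x
    return c,np.std(np.hypot(*(E-c).T)-R),len(E)
E
python3 - <<'E'
from h import *
p=np.load("top0.npz")["p"]
for k,uv,z,R,s in[("pan",(200,168),40,31,1),("coarse",(263,185),46,31,1),("fine",(463,203),34,31,1),("lid",(328,190),14.5,31,1),("knob",(327.5,190),38,11,1),
 ("plate",(397,199),69,46,1),("collar",(397,199),81,34,-1),("collar_in",(397,199),81,28,1)]:
    sp=5 if R<40 else 9
    print(k,*rim("top",p,uv,z,R,span=sp,sign=s), rim("top",p,uv,z,R,-100,180,span=sp,sign=s)[0])
# z offset check
f=np.load("top0.npz");C=cloud("top",f["d"]);print("bench z",[np.median(C[v-3:v+4,u-3:u+4,2]) for u,v in[(235,160),(360,180),(480,230),(397,199)]])
E
```

```text
pan [449. 389.] 1.5246514460060578 40 [450.2 387. ]
coarse [420.1 199.3] 1.021064916499228 38 [419.9 197.4]
fine [ 446.5 -374.6] 1.3583465606932017 40 [ 446.5 -374.8]
lid [432.5  11.5] 1.265159387086078 37 [432.2  11.8]
knob [430.7  11.4] 0.7077256811743179 40 [431.   11.2]
plate [ 426.2 -180.5] 2.0570002545483126 38 [ 427.  -179.3]Traceback (most recent call last):
  File "<stdin>", line 6, in <module>
  File "h.py", line 32, in rim
    q=proj(n,P).astype(np.float32)
      ~~~~^^^^^
  File "h.py", line 20, in proj
    c=camera_info(n);M=np.linalg.inv(c["world_from_camera"]);K=c["intrinsics"]
ValueError: time passes only in moves, steps and waits
```

Everything is located well enough to start (I'll cache the calibration). The pan is at about (449.5, 388), and I'll move above it.

```bash
python3 - <<'E'
s=open("h.py").read()
s=s.replace("import cv2,numpy as np\n","import cv2,numpy as np\nfrom functools import lru_cache\ncamera_info=lru_cache(camera_info)\n",1)
open("h.py","w").write(s)
E
python3 -m handwheel '0.7 0.6 0 0 0; 0.7 0.7 0 0 0; 0.7 0.7 0 0 0; 0.6 0.8 0 0 0; 0.5 0.9 0 0 0; 0.3 0.95 0 0 0; 0.2 1 0 0 0; 0 1 0 0 0; 0 1 0 0 0; 0 1 0 0 0; 0 1 0 0 0; 0 1 0 0 0' 20
python3 -m handwheel '0.2 0.95 0 0 0; 0.2 0.95 0 0 0; 0.2 0.95 0 0 0; 0.2 0.95 0 0 0; 0.2 0.95 0 0 0; 0.2 0.95 0 0 0; 0.2 0.95 0 0 0; 0 1 0 0 0; 0 1 0 0 0; 0 1 0 0 0; 0 1 0 0 0; 0 0 0 0 0'
python3 - <<'E'
from h import *
s=read_state();print(s["clock"],s["eef_pos"],s["eef_rot"],s["joints"])
p,d=camera("top");np.savez("top1.npz",p=p,d=d)
for k,uv,z,R,s in[("pan",(200,168),40,31,1),("fine",(463,203),34,31,1),("plate",(397,199),69,46,1),("collar",(397,199),81,34,-1),("collar_in",(397,199),81,28,1)]:
    print(k,*rim("top",p,uv,z,R,-80,80,5,s),rim("top",p,uv,z,R,-100,180,5,s),rim("top",p,uv,z,R,-180,180,5,s))
cv2.imwrite("pics/top1.png",np.hstack([cv2.resize(p[160:240,350:480,::-1],None,fx=5,fy=5,interpolation=2)]))
E
```

```text
clock: 1.1
eef_pos: [390.5, -65.6, 205.4]
eef_rot: [-3.142, -0.0, 0.457]
wrist_force: [1.8, -0.3, 0.4]
finger_gap: 93.9
finger_force: 0.0
clock: 2.1
eef_pos: [445.8, 363.7, 204.3]
eef_rot: [-3.141, 0.001, 0.462]
wrist_force: [-0.3, -0.9, -1.0]
finger_gap: 93.9
finger_force: 0.0
2.1 [445.8 363.7 204.3] [-3.1  0.   0.5] [0.6 0.4 1.4 0.  1.3 1.7]
pan [458.1 383.1] 1.9033457764476174 19 (array([455.7, 380.8]), np.float64(2.1197368522724873), 21) (array([455.7, 380.8]), np.float64(2.1197368522724873), 21)
fine [ 446.3 -374.6] 1.2021467568978563 40 (array([ 445.8, -374.8]), np.float64(2.5555646151228286), 70) (array([ 446.9, -370.6]), np.float64(2.827671197155709), 90)
plate [ 426.3 -180.1] 1.5435692612666987 38 (array([ 426.3, -179. ]), np.float64(1.658729956133923), 41) (array([ 425.9, -181.2]), np.float64(1.7878948509680725), 43)
collar [ 430.5 -180.3] 0.745695124740047 7 (array([ 428.1, -180.4]), np.float64(0.641461871741033), 19) (array([ 427.2, -181.1]), np.float64(0.8532293097889873), 39)
collar_in [ 426.9 -181.2] 0.5958254340840659 34 (array([ 426.9, -181.1]), np.float64(0.5602504540843816), 46) (array([ 426.9, -181.1]), np.float64(0.5602504540843816), 46)
```

View pics/top1.png

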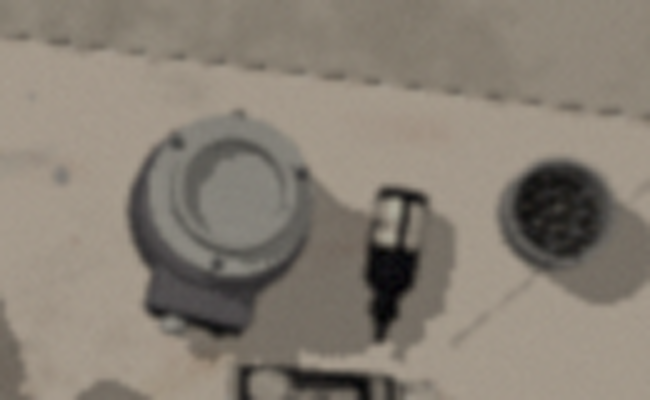

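The shaker is in clear view now, with the seat at about (427,-180.7). I'll descend on the pan, squeeze once, turn 90° and squeeze again, which centres it both ways.

```bash
python3 -m handwheel '0.09 0.61 0 0 0; 0 0 -1 0 0; 0 0 -1 0 0; 0 0 -1 0 0; 0 0 -1 0 0; 0 0 -0.5 0 0; 0 0 -0.28 0 0; 0 0 0 0 0; 0 0 0 0 1; 0 0 0 0 1; 0 0 0 0 1; 0 0 0 0 1' 10
python3 -m handwheel '0 0 0 0 1; 0 0 0 0 1; 0 0 0 0 1'
python3 -m handwheel '0 0 0 0 0; 0 0 0 0 0; 0 0 0 0 0; 0 0 0 0 0; 0 0 0 0 0;0 0 0 0 0'
```

```text
clock: 3.15
eef_pos: [451.2, 383.6, 15.8]
eef_rot: [-3.141, -0.002, 0.458]
wrist_force: [-1.8, 1.2, 1.0]
finger_gap: 70.5
finger_force: 0.7
clock: 3.4
eef_pos: [451.0, 383.4, 15.2]
eef_rot: [-3.141, -0.001, 0.458]
wrist_force: [-1.0, 0.8, 7.3]
finger_gap: 62.0
finger_force: 10.0
clock: 3.9
eef_pos: [450.6, 383.0, 14.1]
eef_rot: [3.142, 0.0, 0.458]
wrist_force: [0.2, -0.1, 0.0]
finger_gap: 93.7
finger_force: 0.0
```

```bash
python3 -m handwheel '0 0 0 1 0; 0 0 0 1 0; 0 0 0 1 0; 0 0 0 1 0; 0 0 0 1 0; 0 0 0 1 0; 0 0 0 1 0; 0 0 0 1 0; 0 0 0 1 0; 0 0 0 1 0; 0 0 0 1 0; 0 0 0 1 0'
python3 -m handwheel '0 0 0 1 0; 0 0 0 1 0; 0 0 0 1 0; 0 0 0 1 0; 0 0 0 1 0; 0 0 0 1 0; 0 0 0 0 1; 0 0 0 0 1; 0 0 0 0 1; 0 0 0 0 1; 0 0 0 0 1; 0 0 0 0 1'  20
python3 -m handwheel '0 0 0 0 1; 0 0 0 0 1; 0 0 0 0 1; 0 0 0.5 0 1; 0 0 1 0 1; 0 0 1 0 1; 0 0 1 0 1; 0 0 1 0 1;0 0 0 0 1; 0 0 0 0 1'
```

```text
clock: 4.9
eef_pos: [450.6, 383.0, 14.2]
eef_rot: [-3.142, 0.0, 1.509]
wrist_force: [-0.4, -0.4, -0.8]
finger_gap: 94.3
finger_force: 0.0
clock: 5.9
eef_pos: [450.7, 383.1, 14.3]
eef_rot: [3.141, -0.0, 2.028]
wrist_force: [1.3, -0.0, -0.3]
finger_gap: 61.9
finger_force: 20.0
clock: 6.73
eef_pos: [451.2, 383.4, 196.2]
eef_rot: [3.138, -0.001, 2.029]
wrist_force: [-0.0, -0.2, -3.1]
finger_gap: 61.8
finger_force: 20.0
```

```bash
python3 -m handwheel '0 -0.5 0 0 1; -0.05 -1 0 0 1; -0.05 -1 0 0 1; -0.05 -1 0 0 1; -0.05 -1 0 0 1; -0.05 -1 0 0 1; -0.05 -1 0 0 1; -0.05 -1 0 0 1; -0.05 -1 0 0 1; -0.05 -1 0 0 1; -0.05 -1 0 0 1; -0.05 -1 0 0 1'
python3 -m handwheel '-0.05 -1 0 0 1; 0 -1 0 0 1; 0 -0.4 0 0 1; 0 0 0 0 1; 0 0 0 0 1; 0 0 0 0 1'
```

```text
clock: 7.73
eef_pos: [427.4, -78.6, 192.7]
eef_rot: [-3.14, -0.002, 2.029]
wrist_force: [0.7, 0.8, -1.1]
finger_gap: 62.0
finger_force: 20.0
clock: 8.23
eef_pos: [426.3, -172.1, 193.2]
eef_rot: [-3.14, -0.002, 2.029]
wrist_force: [0.6, -0.2, -1.5]
finger_gap: 61.9
finger_force: 20.0
```

```bash
python3 -m handwheel '0.02 -0.22 -0.5 0 1; 0 0 -0.8 0 1; 0 0 -0.6 0 1; 0 0 -0.25 0 1; 0 0 0 0 1; 0 0 0 0 1; 0 0 0 0 1'
python3 - <<'E'
from h import *
s=read_state();print(s["eef_pos"])
p,d=camera("scene");q=proj("scene",[427,-181,90])[0].astype(int);print(q)
cv2.imwrite("pics/s2.png",cv2.resize(p[q[1]-60:q[1]+60,q[0]-70:q[0]+70,::-1],None,fx=4.5,fy=4.5,interpolation=2))
E
```

```text
clock: 8.82
eef_pos: [428.2, -181.7, 109.6]
eef_rot: [3.14, 0.002, 2.029]
wrist_force: [0.0, 0.1, 0.1]
finger_gap: 61.8
finger_force: 20.0
[ 428.2 -181.7  109.6]
[357 211]
```

View pics/s2.png

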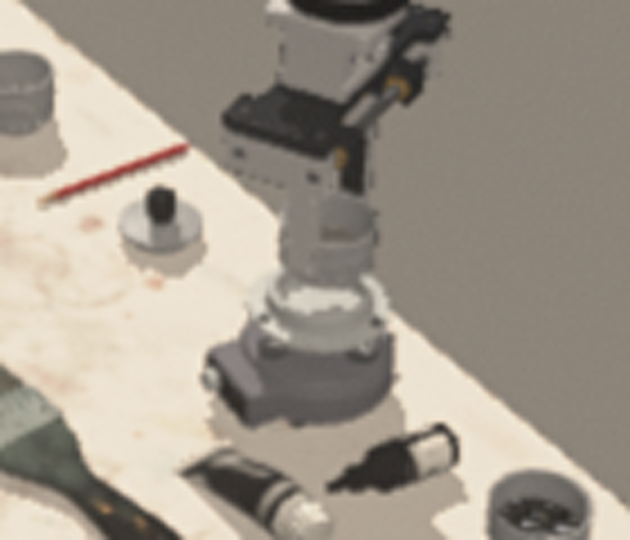

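The scene view shows the pan centred right above the collar (crop (325,290)). Lowering it in.

```bash
python3 -m handwheel '-0.02 0.02 -0.25 0 1; 0 0 -0.1 0 1; 0 0 -0.1 0 1; 0 0 -0.1 0 1; 0 0 0 0 1; 0 0 0 0 1;0 0 0 0 1'
python3 -m handwheel '0 0 -0.05 0 1; 0 0 -0.05 0 1; 0 0 0 0 1; 0 0 0 0 1;0 0 0 0 1'
```

```text
clock: 9.45
eef_pos: [426.8, -181.0, 86.4]
eef_rot: [3.142, 0.0, 2.029]
wrist_force: [0.2, 0.7, -1.3]
finger_gap: 61.9
finger_force: 20.0
clock: 9.87
eef_pos: [426.8, -181.0, 82.4]
eef_rot: [3.141, 0.0, 2.029]
wrist_force: [0.3, -1.1, -0.1]
finger_gap: 61.5
finger_force: 20.0
```

```bash
python3 -m handwheel '0 0 -0.02 0 1; 0 0 0 0 1; 0 0 0 0 0; 0 0 0 0 0; 0 0 0 0 0; 0 0 0 0 0; 0 0 0 0 0;0 0 0 0 0'
python3 -m handwheel '0 0 0.5 0 0; 0 0 1 0 0; 0 0 1 0 0; 0 -0.5 0.3 0 0; 0 -1 0 0 0; 0 -1 0 0 0; 0.1 -1 0 0 0; 0.1 -1 0 0 0; 0.1 -0.3 0 0 0; 0.1 0 0 0 0; 0 0 0 0 0; 0 0 0 0 0'
python3 - <<'E'
from h import *
s=read_state();print(s["eef_pos"])
p,d=camera("top")
for k,uv,z,R in[("pan",(394,197),108.5,31),("fine",(463,203),34,31)]:
    print(k,*rim("top",p,proj("top",[427,-181,108.5])[0] if k=="pan" else uv,z,R,-80,80,5,1))
q=proj("top",[427,-181,108])[0].astype(int)
a=cv2.resize(p[q[1]-28:q[1]+28,q[0]-28:q[0]+28,::-1],(390,390),interpolation=2)
p,d=camera("scene");q=proj("scene",[427,-181,90])[0].astype(int)
b=cv2.resize(p[q[1]-35:q[1]+35,q[0]-35:q[0]+35,::-1],(390,390),interpolation=2)
cv2.imwrite("pics/s3.png",np.hstack([a,b]))
E
```

```text
clock: 10.53
eef_pos: [426.6, -180.9, 81.4]
eef_rot: [-3.142, -0.0, 2.029]
wrist_force: [-1.3, -0.2, 1.1]
finger_gap: 93.5
finger_force: 0.0
clock: 11.53
eef_pos: [442.8, -371.8, 193.3]
eef_rot: [-3.141, -0.001, 2.029]
wrist_force: [0.3, 0.3, 1.2]
finger_gap: 93.9
finger_force: 0.0
[ 442.8 -371.8  193.3]
pan [ 424.9 -182.7] 1.3725858162999462 40Traceback (most recent call last):
  File "<stdin>", line 5, in <module>
  File "h.py", line 39, in rim
    c=least_squares(lambda c:np.hypot(*(E-c).T)-R,c,loss="soft_l1").x
      ~~~~~~~~~~~~~^^^^^^^^^^^^^^^^^^^^^^^^^^^^^^^^^^^^^^^^^^^^^^^^
    return func(*args, **kwargs)
    vector_fun = VectorFunction(
        fun_wrapped,
    ...<6 lines>...
        workers=workers
    )
    self._update_fun()
    ~~~~~~~~~~~~~~~~^^
    self.f = self.fun_wrapped(xp_copy(self.x))
             ~~~~~~~~~~~~~~~~^^^^^^^^^^^^^^^^^
    return np.atleast_1d(self.fun(x))
                         ~~~~~~~~^^^
    return self.f(x, *self.args, **self.kwargs)
           ~~~~~~^^^^^^^^^^^^^^^^^^^^^^^^^^^^^^
  File "h.py", line 39, in <lambda>
    c=least_squares(lambda c:np.hypot(*(E-c).T)-R,c,loss="soft_l1").x
                                        ~^~
ValueError: operands could not be broadcast together with shapes (0,) (2,)
```

```bash
cat >> h.py <<'E'
def look(name,z=95):
    o=[]
    for n,w in(("top",28),("scene",35)):
        p,d=camera(n);q=proj(n,[427,-181,z])[0].astype(int)
        o.append(cv2.resize(p[q[1]-w:q[1]+w,q[0]-w:q[0]+w,::-1],(390,390),interpolation=2))
    cv2.imwrite(f"pics/{name}.png",np.hstack(o))
E
python3 -c "from h import *;look('s3')"
```

```text
(no output)
```

View pics/s3.png

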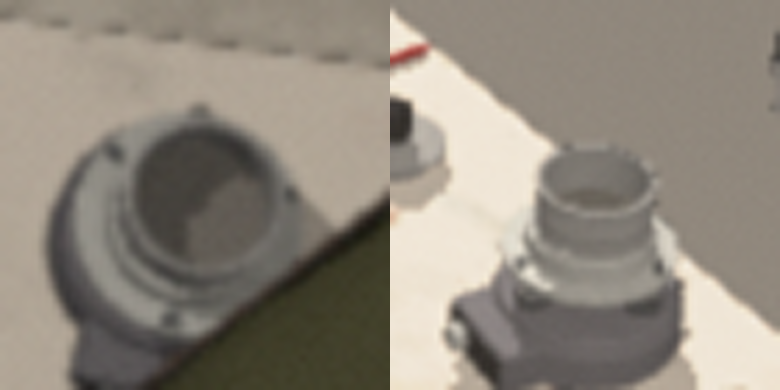

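The pan is seated and upright in the collar (both crops). Next is the fine sieve: squeeze, turn −90°, grip.

```bash
python3 -m handwheel '0.09 -0.07 -0.5 0 0; 0 0 -1 0 0; 0 0 -1 0 0; 0 0 -1 0 0; 0 0 -0.7 0 0; 0 0 -0.3 0 0; 0 0 0 0 0; 0 0 0 0 1; 0 0 0 0 1; 0 0 0 0 1; 0 0 0 0 1; 0 0 0 0 1' 10
python3 -m handwheel '0 0 0 0 1; 0 0 0 0 1; 0 0 0 0 0.15; 0 0 0 0 0.15; 0 0 0 0 0.15; 0 0 0 0 0.15'
python3 -m handwheel '0 0 0 -1 0.15; 0 0 0 -1 0.15; 0 0 0 -1 0.15; 0 0 0 -1 0.15; 0 0 0 -1 0.15; 0 0 0 -1 0.15; 0 0 0 -1 0.15; 0 0 0 -1 0.15; 0 0 0 -1 0.15; 0 0 0 -1 0.15; 0 0 0 -1 0.15; 0 0 0 -1 0.15'
python3 -m handwheel '0 0 0 -1 0.15; 0 0 0 -1 0.15; 0 0 0 -1 0.15; 0 0 0 -1 0.15; 0 0 0 -1 0.15; 0 0 0 -1 0.15; 0 0 0 0 0.15; 0 0 0 0 1; 0 0 0 0 1; 0 0 0 0 1; 0 0 0 0 1; 0 0 0 0 1' 20
```

```text
clock: 12.68
eef_pos: [446.7, -376.1, 14.6]
eef_rot: [3.141, 0.002, 2.029]
wrist_force: [-0.0, 0.4, -0.1]
finger_gap: 64.3
finger_force: 0.5
clock: 13.18
eef_pos: [446.2, -375.7, 13.3]
eef_rot: [-3.141, -0.0, 2.029]
wrist_force: [0.4, 0.3, -0.4]
finger_gap: 79.7
finger_force: 0.0
clock: 14.18
eef_pos: [446.2, -375.7, 13.3]
eef_rot: [-3.141, -0.0, 0.977]
wrist_force: [0.4, 0.2, -0.9]
finger_gap: 80.1
finger_force: 0.0
clock: 15.18
eef_pos: [446.3, -375.7, 13.4]
eef_rot: [-3.141, 0.0, 0.459]
wrist_force: [-0.3, -0.3, -0.2]
finger_gap: 62.3
finger_force: 20.0
```

```bash
python3 -m handwheel '0 0 0 0 1; 0 0 0.5 0 1; 0 0 1 0 1; 0 0 1 0 1; 0 0 1 0 1; 0 0 0.5 0 1; 0 0.5 0.5 0 1; -0.1 1 0 0 1; -0.1 1 0 0 1; -0.1 1 0 0 1; -0.1 1 0 0 1; -0.08 0.4 0 0 1'
python3 -m handwheel '0 0 0 0 1; 0 0 0 0 1; 0 0 0 0 1'
```

```text
clock: 16.18
eef_pos: [426.4, -176.2, 193.5]
eef_rot: [-3.141, -0.0, 0.46]
wrist_force: [-0.0, -0.6, -0.9]
finger_gap: 62.5
finger_force: 20.0
clock: 16.43
eef_pos: [427.3, -180.4, 193.5]
eef_rot: [3.141, -0.0, 0.458]
wrist_force: [1.0, -0.7, -1.3]
finger_gap: 62.0
finger_force: 20.0
```

```bash
python3 -m handwheel '-0.02 -0.01 -0.6 0 1; 0 0 -0.7 0 1; 0 0 -0.4 0 1; 0 0 0 0 1; 0 0 0 0 1; 0 0 -0.1 0 1; 0 0 -0.1 0 1; 0 0 -0.1 0 1; 0 0 0 0 1; 0 0 0 0 1'
python3 -m handwheel '0 0 -0.05 0 1; 0 0 -0.05 0 1; 0 0 0 0 1; 0 0 0 0 1; 0 0 0 0 1'
python3 -c "from h import *;look('s4',115)"
```

```text
clock: 17.27
eef_pos: [426.3, -180.2, 113.5]
eef_rot: [3.142, -0.0, 0.458]
wrist_force: [-0.2, 0.5, -0.8]
finger_gap: 61.8
finger_force: 20.0
clock: 17.68
eef_pos: [426.4, -180.2, 109.6]
eef_rot: [3.141, -0.0, 0.458]
wrist_force: [0.1, -0.7, 1.3]
finger_gap: 61.9
finger_force: 20.0
```

View pics/s4.png

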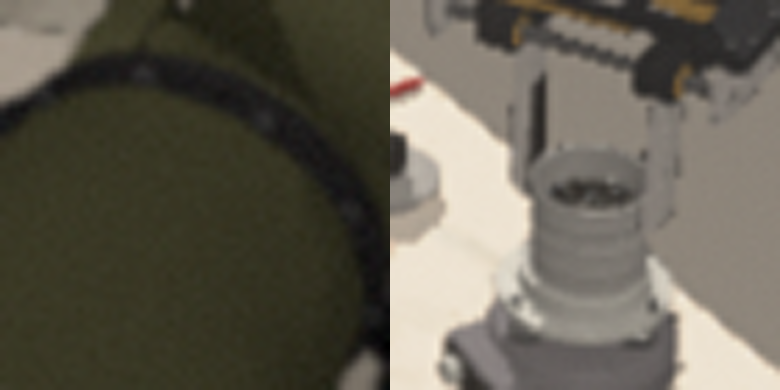

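The fine sieve sits flush in the pan. I'll release it and go above the coarse sieve.

```bash
python3 -m handwheel '0 0 -0.02 0 1; 0 0 0 0 1; 0 0 0 0 0; 0 0 0 0 0; 0 0 0 0 0; 0 0 0 0 0; 0 0 0 0 0;0 0 0 0 0'
python3 -m handwheel '0 0 0.5 0 0; 0 0 1 0 0; 0 0.5 0.7 0 0; 0 1 0 0 0; 0 1 0 0 0; 0 1 0 0 0; 0 1 0 0 0; 0 1 0 0 0; 0 1 0 0 0; -0.05 1 0 0 0; -0.05 1 0 0 0; -0.05 0.5 0 0 0'
python3 -m handwheel '0 0.4 0 0 0; 0 0 0 0 0; 0 0 0 0 0; 0 0 0 0 0'
python3 - <<'E'
from h import *
look('s5',115)
E
```

```text
clock: 18.45
eef_pos: [426.2, -180.2, 108.6]
eef_rot: [-3.142, 0.0, 0.458]
wrist_force: [0.1, 0.7, -0.1]
finger_gap: 93.3
finger_force: 0.0
clock: 19.45
eef_pos: [419.6, 183.2, 196.7]
eef_rot: [-3.141, -0.0, 0.46]
wrist_force: [0.9, -0.8, 0.1]
finger_gap: 94.0
finger_force: 0.0
clock: 19.78
eef_pos: [420.3, 195.2, 196.6]
eef_rot: [3.142, 0.0, 0.457]
wrist_force: [0.6, 0.4, 0.6]
finger_gap: 93.7
finger_force: 0.0
```

View pics/s5.png

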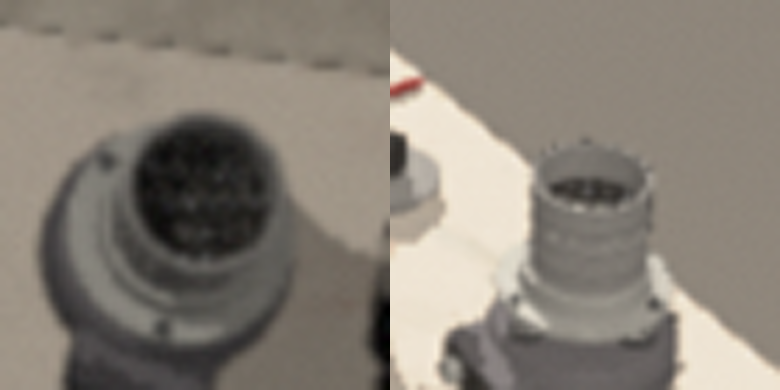

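The fine sieve is seated upright. Now the coarse sieve.

```bash
python3 -m handwheel '0 0.08 -0.5 0 0; 0 0 -1 0 0; 0 0 -1 0 0; 0 0 -1 0 0; 0 0 -0.67 0 0; 0 0 -0.3 0 0; 0 0 0 0 0; 0 0 0 0 1; 0 0 0 0 1; 0 0 0 0 1; 0 0 0 0 1; 0 0 0 0 1' 10
python3 -m handwheel '0 0 0 0 1; 0 0 0 0 1; 0 0 0 0 0.15; 0 0 0 0 0.15; 0 0 0 0 0.15; 0 0 0 0 0.15'
python3 -m handwheel '0 0 0 1 0.15; 0 0 0 1 0.15; 0 0 0 1 0.15; 0 0 0 1 0.15; 0 0 0 1 0.15; 0 0 0 1 0.15; 0 0 0 1 0.15; 0 0 0 1 0.15; 0 0 0 1 0.15; 0 0 0 1 0.15; 0 0 0 1 0.15; 0 0 0 1 0.15'
python3 -m handwheel '0 0 0 1 0.15; 0 0 0 1 0.15; 0 0 0 1 0.15; 0 0 0 1 0.15; 0 0 0 1 0.15; 0 0 0 1 0.15; 0 0 0 0 0.15; 0 0 0 0 1; 0 0 0 0 1; 0 0 0 0 1; 0 0 0 0 1; 0 0 0 0 1' 20
python3 -m handwheel '0 0 0 0 1; 0 0 0.5 0 1; 0 0 1 0 1; 0 0 1 0 1; 0 0 1 0 1; 0 0 0.9 0 1; 0 0 0 0 1; 0 0 0 0 1'
```

```text
clock: 20.88
eef_pos: [420.7, 199.2, 18.6]
eef_rot: [3.141, -0.001, 0.458]
wrist_force: [0.5, -0.8, -1.0]
finger_gap: 64.3
finger_force: 0.0
clock: 21.38
eef_pos: [420.2, 199.0, 17.8]
eef_rot: [-3.142, 0.0, 0.458]
wrist_force: [0.4, -0.4, -0.2]
finger_gap: 79.3
finger_force: 0.0
clock: 22.38
eef_pos: [420.2, 199.0, 17.8]
eef_rot: [-3.141, 0.0, 1.509]
wrist_force: [-0.4, -0.0, 0.1]
finger_gap: 80.0
finger_force: 0.0
clock: 23.38
eef_pos: [420.3, 199.1, 17.8]
eef_rot: [3.141, -0.0, 2.028]
wrist_force: [1.1, 0.7, -0.2]
finger_gap: 62.0
finger_force: 20.0
clock: 24.05
eef_pos: [420.7, 199.2, 195.1]
eef_rot: [3.139, 0.0, 2.028]
wrist_force: [-0.3, 0.2, -2.6]
finger_gap: 62.1
finger_force: 20.0
```

```bash
python3 -m handwheel '0 -0.5 0 0 1; 0.02 -1 0 0 1; 0.02 -1 0 0 1; 0.02 -1 0 0 1; 0.02 -1 0 0 1; 0.02 -1 0 0 1; 0.02 -1 0 0 1; 0.03 -1 0 0 1; 0 -1 0 0 1; 0 -0.7 0 0 1; 0 -0.29 0 0 1; 0 0 0 0 1'
python3 -m handwheel '0 0 0 0 1; 0 0 0 0 1; 0 0 0 0 1'
```

```text
clock: 25.05
eef_pos: [425.5, -182.0, 192.1]
eef_rot: [-3.14, -0.002, 2.026]
wrist_force: [-0.4, 0.7, -2.0]
finger_gap: 61.8
finger_force: 20.0
clock: 25.3
eef_pos: [426.3, -179.2, 193.6]
eef_rot: [-3.141, -0.001, 2.03]
wrist_force: [-0.1, 0.3, -1.0]
finger_gap: 62.1
finger_force: 20.0
```

```bash
python3 -m handwheel '0 -0.03 -0.4 0 1; 0 0 -0.4 0 1; 0 0 -0.2 0 1; 0 0 0 0 1; 0 0 -0.1 0 1; 0 0 -0.1 0 1; 0 0 -0.1 0 1; 0 0 -0.05 0 1; 0 0 0 0 1; 0 0 0 0 1; 0 0 0 0 1'
python3 -m handwheel '0 0 -0.05 0 1; 0 0 -0.05 0 1; 0 0 0 0 1; 0 0 0 0 1; 0 0 0 0 1'
python3 -c "from h import *;look('s6',135)"
```

```text
clock: 26.22
eef_pos: [426.4, -181.8, 140.1]
eef_rot: [3.141, 0.0, 2.029]
wrist_force: [0.4, 0.8, -0.6]
finger_gap: 61.9
finger_force: 20.0
clock: 26.63
eef_pos: [426.4, -181.8, 136.0]
eef_rot: [3.141, 0.0, 2.029]
wrist_force: [0.3, 0.2, 0.4]
finger_gap: 62.1
finger_force: 20.0
```

View pics/s6.png

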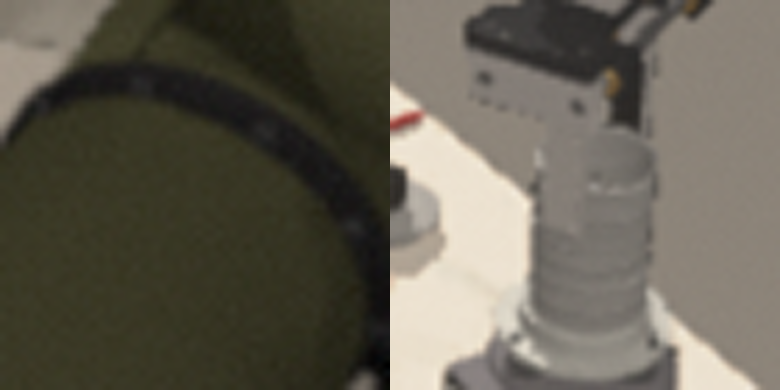

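```bash
python3 -m handwheel '0 0 -0.02 0 1; 0 0 0 0 1; 0 0 0 0 0; 0 0 0 0 0; 0 0 0 0 0; 0 0 0 0 0; 0 0 0 0 0;0 0 0 0 0'
python3 -m handwheel '0 0 0.5 0 0; 0 0 1 0 0; 0 0 0.1 0 0; 0 0.5 0 0 0; 0.02 1 0 0 0; 0.02 1 0 0 0; 0.02 1 0 0 0; 0.02 0.8 0 0 0; 0.02 0.5 0 0 0.5; 0 0 0 0 0.5; 0 0 0 0 0.5; 0 0 0 0 0.5'
python3 -c "from h import *;look('s7',135)"
```

```text
clock: 27.4
eef_pos: [426.3, -181.7, 135.0]
eef_rot: [-3.142, -0.0, 2.029]
wrist_force: [-0.4, -0.5, -0.6]
finger_gap: 93.5
finger_force: 0.0
clock: 28.4
eef_pos: [430.3, 9.8, 199.1]
eef_rot: [3.142, 0.0, 2.029]
wrist_force: [-0.2, -0.9, 1.0]
finger_gap: 70.7
finger_force: 0.0
```

View pics/s7.png

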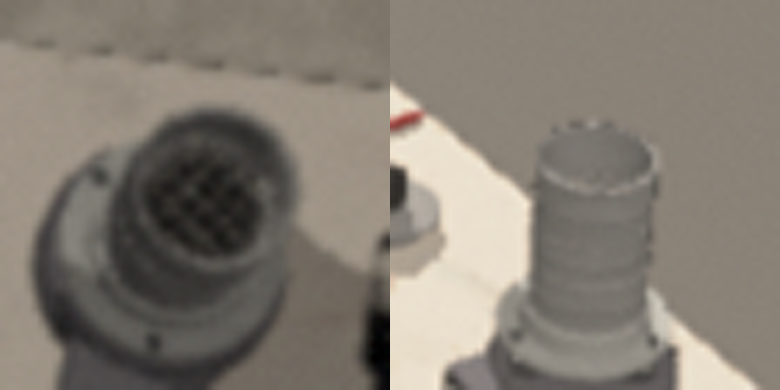

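The coarse sieve is seated. Now the lid, by its knob.

```bash
python3 -m handwheel '0.01 0.03 -0.5 0 0.5; 0 0 -1 0 0.5; 0 0 -1 0 0.5; 0 0 -1 0 0.5; 0 0 -0.7 0 0.5; 0 0 -0.3 0 0.5; 0 0 0 0 0.5; 0 0 0 0 1; 0 0 0 0 1; 0 0 0 0 1; 0 0 0 0 1; 0 0 0 0 1' 8
python3 -m handwheel '0 0 0 0 1; 0 0 0 0 1; 0 0 0 0 0.55; 0 0 0 0 0.55; 0 0 0 0 0.55; 0 0 0 0 0.55'
python3 -m handwheel '0 0 0 -1 0.55; 0 0 0 -1 0.55; 0 0 0 -1 0.55; 0 0 0 -1 0.55; 0 0 0 -1 0.55; 0 0 0 -1 0.55; 0 0 0 -1 0.55; 0 0 0 -1 0.55; 0 0 0 -1 0.55; 0 0 0 -1 0.55; 0 0 0 -1 0.55; 0 0 0 -1 0.55'
python3 -m handwheel '0 0 0 -1 0.55; 0 0 0 -1 0.55; 0 0 0 -1 0.55; 0 0 0 -1 0.55; 0 0 0 -1 0.55; 0 0 0 -1 0.55; 0 0 0 0 0.55; 0 0 0 0 1; 0 0 0 0 1; 0 0 0 0 1; 0 0 0 0 1; 0 0 0 0 1' 20
python3 -m handwheel '0 0 0 0 1; 0 0 0 0 1; 0 0 0.5 0 1; 0 0 1 0 1; 0 0 1 0 1; 0 0 1 0 1; 0 0 1 0 1; 0 0 0.5 0 1; 0 0 0 0 1; 0 0 0 0 1; 0 0 0 0 1'
```

```text
clock: 29.5
eef_pos: [431.4, 11.3, 20.0]
eef_rot: [3.14, 0.001, 2.029]
wrist_force: [-0.8, -0.8, 7.0]
finger_gap: 21.8
finger_force: 8.0
clock: 30.0
eef_pos: [430.6, 11.5, 19.0]
eef_rot: [-3.141, -0.0, 2.029]
wrist_force: [0.2, -0.9, 0.0]
finger_gap: 41.7
finger_force: 0.0
clock: 31.0
eef_pos: [430.6, 11.5, 19.0]
eef_rot: [-3.141, 0.0, 0.977]
wrist_force: [-0.3, -0.1, 0.5]
finger_gap: 42.3
finger_force: 0.0
clock: 32.0
eef_pos: [430.7, 11.4, 19.0]
eef_rot: [3.142, 0.0, 0.459]
wrist_force: [-0.2, -0.3, -0.3]
finger_gap: 21.8
finger_force: 20.0
clock: 32.92
eef_pos: [430.1, 11.5, 217.7]
eef_rot: [-3.141, 0.002, 0.458]
wrist_force: [0.6, -0.1, -0.8]
finger_gap: 21.2
finger_force: 20.0
```

```bash
python3 -m handwheel '0 -0.5 0 0 1; -0.02 -1 0 0 1; -0.02 -1 0 0 1; -0.02 -1 0 0 1; -0.02 -0.8 0 0 1; 0 -0.52 0 0 1; 0 0 0 0 1; 0 0 0 0 1; 0 0 0 0 1; 0 0 0 0 1; 0 0 0 0 1'
```

```text
clock: 33.83
eef_pos: [427.5, -180.4, 218.8]
eef_rot: [-3.141, 0.0, 0.459]
wrist_force: [-0.2, -0.2, -0.2]
finger_gap: 21.3
finger_force: 20.0
```

```bash
python3 -m handwheel '-0.03 -0.02 -0.4 0 1; 0 0 -0.3 0 1; 0 0 0 0 1; 0 0 -0.1 0 1; 0 0 -0.1 0 1; 0 0 -0.1 0 1; 0 0 -0.1 0 1; 0 0 0 0 1; 0 0 0 0 1; 0 0 0 0 1'
python3 -m handwheel '0 0 -0.05 0 1; 0 0 -0.05 0 1; 0 0 0 0 1; 0 0 0 0 1; 0 0 0 0 1'
python3 -c "from h import *;look('s8',150)"
```

```text
clock: 34.67
eef_pos: [426.4, -182.2, 175.3]
eef_rot: [3.141, -0.0, 0.458]
wrist_force: [0.2, -0.5, -0.4]
finger_gap: 21.6
finger_force: 20.0
clock: 35.08
eef_pos: [426.3, -182.2, 171.2]
eef_rot: [3.141, -0.0, 0.458]
wrist_force: [0.7, 1.0, 0.3]
finger_gap: 21.4
finger_force: 20.0
```

View pics/s8.png

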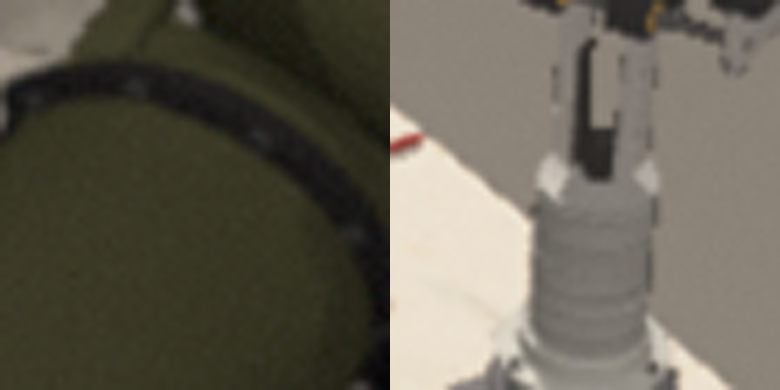

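The lid is in the coarse rim. I'll press down another 1 mm, release and retreat.

```bash
python3 -m handwheel '0 0 -0.02 0 1; 0 0 0 0 1; 0 0 0 0 0.5; 0 0 0 0 0.5; 0 0 0 0 0.5; 0 0 0 0 0.5;0 0 0 0 0.5'
python3 -m handwheel '0 0 0.4 0 0.5; 0 0 1 0 0.5; 0 0 1 0 0.5; 0 0.5 0 0 0.5; 0 1 0 0 0.5; 0 1 0 0 0.5; 0 1 0 0 0.5; 0 1 0 0 0.5; 0 1 0 0 0.5; 0 0 0 0 0.5; 0 0 0 0 0.5; 0 0 0 0 0.5'
python3 -c "from h import *;look('s9',150)"
```

```text
clock: 35.77
eef_pos: [426.2, -182.1, 170.2]
eef_rot: [-3.141, 0.0, 0.458]
wrist_force: [0.5, 0.5, 0.8]
finger_gap: 46.6
finger_force: 0.0
clock: 36.77
eef_pos: [426.3, 37.6, 266.2]
eef_rot: [3.141, 0.0, 0.458]
wrist_force: [-0.6, -0.9, -0.8]
finger_gap: 46.8
finger_force: 0.0
```

View pics/s9.png

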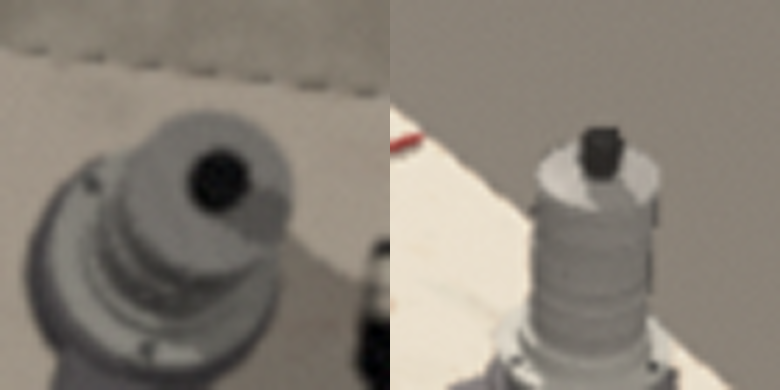

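The stack is complete, upright and flush, with the lid seated and the gripper clear. Handing in.

```bash
python3 -m handwheel '0 0 0 0 0.5; 0 0 0 0 0.5; 0 0 0 0 0.5; 0 0 0 0 0.5; 0 0 0 0 0.5; 0 0 0 0 0.5' >/dev/null; python3 -c "from cell import *;print(sign_off())"
```

```text
the job is handed in; nothing more can be done
None
```

The job is handed in at about 37 s on the robot's clock: pan, fine sieve, coarse sieve and lid all look upright and seated in the last pictures, though the hand-in gave no verdict.

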